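# Move the finished hollow bird to the painting stand

## Robot

A 7-joint arm with a two-finger parallel gripper is mounted at the origin on the work surface. World frame = base frame: x ahead of the robot, y to its left, z up, the work surface at z = 0. Lengths are in m, angles in rad, forces in N, time in s.
With the tool pointing down it reaches from about 0.375 to 0.925 m from the base axis. Payload 3.1 kg.
Tool frame: the origin (TCP) lies between the finger pads; the fingertips stand 19 mm ahead of it and the grasp point (between the pads) is the TCP; z points along the fingers, y is the line along which they close (so a half turn about z gives the same grasp; the last joint's range is limited). The gripper opens to 85 mm and grips with 20 to 120 N. Pads are 22 mm wide; open, the fingers measure 114 mm over their backs; the gripper's body (76 mm by 85 mm) begins 54 mm behind the grasp point. The pads swing forward as they close: fully open they stand 13 mm farther back than shut.
Start: joints at [1.028, 0.383, 0.044, 1.598, -0.018, 1.161, -0.05], TCP at [0.28, -0.587, 0.25] pointing down, gripper open.
Joint ranges: [-2.61, 2.61], [-0.41, 2.15], [-1.48, 1.57], [0, 2.5], [-1.57, 4.71], [0.05, 1.97], [-2.85, 2.85]. Speed limits (rad/s): [2.79, 2.79, 3.14, 3.14, 3.14, 3.14, 3.14].

## Interface

Orientations are given as a unit quaternion [x, y, z, w].
In Python, from bench import move_ptp, movel, move_j, move_gripper, pause, inverse_kinematics, read_camera, camera_params, MotionError, sign_off, look_for, tip_of, read_time_s, read_qpos, read_joint_vel, read_effort, read_eef_pos, read_tcp_rot, read_ft_force, read_ft_torque, read_finger_gap, read_grasp_force gives the robot as it stands. Calls block until the motion is done:
- move_ptp(position, orientation): joint-space move of the TCP to a pose.
- movel(position, orientation=None, speed=0.15): straight line of the TCP; orientation=None keeps the orientation; speed is the mean speed in m/s.
- move_j(angles): joint-space move.
- move_gripper(opening, effort=None): finger opening in m; effort is the grip in N (None keeps the last); returns when the fingers have stopped.
- pause(seconds).
- inverse_kinematics(position, orientation): joint angles nearest the present ones, or None.
- read_camera(name): name is "scene" or "side" or "wrist"; returns the picture (384x512x3 uint8, red, green, blue); there is no depth.
- camera_params(name): a dict with "K" (3x3 intrinsics, pixels), "camera_from_world" (4x4, takes a point from world to camera coordinates). Camera axes: x right, y down, z forward; pixel columns grow to the right and rows downward; lengths in m; the calibration is good to about 2 mm. A picture is of the moment at which its call begins: read the wrist's pose just before it. camera_params takes no time and is no camera call; for the wrist camera it gives the pose at the moment of the call.
A pose or a line that the arm cannot do raises MotionError and nothing moves.
- sign_off(): hands the job in; it is judged then, once.
Trained networks look in the newest picture that a camera, given by its name, has taken for a name from the list of things; names that differ only in an ending like _2 or _b are one class to them, and where a whole thing is asked for, a point or a joint stands for the part that bears it (a point fixed in the world has none). Each returns a list of dicts, best first, with "confidence" (0 to 1); they miss things now and then, are a little off and sometimes report something else, mostly with a low value. They report only what shows in the picture. A call takes as long as a camera call.
- look_for(camera, name): "at" ([column, row] in pixels, amid what is visible of it).
- tip_of(camera, name): "at" ([column, row] in pixels: a listed point, or the origin of a listed thing).
Readings, each from a call of its own:
- read_time_s(): time.
- read_qpos(): joint angles.
- read_joint_vel(): joint speeds.
- read_effort(): joint torques, N m.
- read_eef_pos(): TCP position.
- read_tcp_rot(): TCP orientation.
- read_ft_force(): force on the tool from outside, world axes, zero at the start.
- read_ft_torque(): the same for the moment, N m.
- read_finger_gap(): finger opening in m.
- read_grasp_force(): force on a finger pad.
Only numpy, scipy, OpenCV 4.12 (cv2) and the standard library are available. Lean on these libraries where they do the work, as an engineer would, in place of code of your own. Each camera call takes 0.05 s, during which the arm holds its last target. There are 200 camera calls.

## Task

Lift the one finished carved bird (rounded body, round head, beak and tail) out of the two-bay wooden bin, from under the bench light, and set it down upright in the middle of the cork-topped painting stand. It is hollowed out and thin-walled: hold it with a light grip, do not knock or drop it, and leave the square-edged blank, the jar and the dish where they are.

Things in the scene. Friction and masses are not known exactly. Their poses are not given: they have to be found in the camera images.
- bird: finished songbird of pale wood, about 0.12 kg, in either bay. Origin: centre of its flat underside (50 x 30 mm); x to the beak, z up. Body 43 mm wide with flat upright flanks (folded wings) from x = -25 to +21, z = 20 to 42 mm; top of the back at z = 49. Head ball 32 mm wide at x = 34, z = 53; beak tip at x = 63; tail 22 wide, 7 thick, to x = -60 at z = 27 mm. Beak about to the rack's +x
- bird_grip (a point): point inside the bird's body to take between the fingers: 30 mm above its underside, on its middle; axes as the bird's
- rack: fixed open plywood bin, two bays in a row along its y, standing to the robot's left, its +x pointing roughly to the left (world +y). Origin: centre of its underside, on the table; z up. Outside 192 (x) x 278 (y) mm, walls and divider 30 mm high, 6 mm thick; floor 6 mm above the table. Bay centres at y = -68 and +68 mm, each 180 x 130 mm inside. A bench light (light) spans both bays
- light (a point): centre of the underside of the bench light, 163 mm over the table, above the bays; axes as the rack's. Aluminium bar 35 mm wide (x), 324 long (y), 22 high; a 14 mm post under each end (y = -153, +153). It blocks an upright tool over the bird; lean the tool 35 to 45 degrees, hand to the rack's -x side (towards the stand), fingers closing along the rack's y
- stand: fixed round painting stand, 45 mm high, foot 120 mm across, flat cork top 110 mm across. Origin: centre of its foot, on the table; z up
- stand_top (a point): centre of the stand's cork top surface, 45 mm above the table; z up
- blank: loose square-edged sawn bird blank of the same wood, 100 (x) x 40 (y) x 28 mm high with a 14 mm step (38 mm long) on its +x end; in the other bay; origin at the centre of its underside
- jar: loose closed glass jar, 60 mm diameter, 85 mm high, beyond the stand; origin at the centre of its underside
- dish: loose small white bowl, 84 mm rim diameter, 28 mm high, on the table between the bin and the stand; origin at the centre of its underside

How it is judged:
By the outcome, as a careful person would: the job done as asked, in the order asked, and still so for the second after the job is handed in, with the robot touching nothing.
It also fails if it takes over 48 s, if anything falls off the work surface, if the arm or the gripper's body presses on something with over 40 N, if the wrist force passes 120 N, or if a joint passes its speed limit or range.

## Working session

There is one attempt and no reset: what is moved stays moved. The work goes in short steps, each a Python script; the robot and the scene stay as the last script left them, time stands still between calls to the robot, and variables do not carry over. Pictures are saved under pics/ and viewed, at most 10 in all, crops included, and the job is handed in when it is done.

```bash
mkdir -p pics; cat > h.py <<'E'
from bench import *
import numpy as np, cv2
from scipy.spatial.transform import Rotation as R
def P(c):
    p=camera_params(c); return np.array(p["K"])@np.array(p["camera_from_world"])[:3]
def tri(Ps,uv):
    A=[]
    for p,(u,v) in zip(Ps,uv): A+=[u*p[2]-p[0],v*p[2]-p[1]]
    x=np.linalg.svd(np.array(A))[2][-1]; return x[:3]/x[3]
def onz(p,uv,z):
    u,v=uv; A=np.array([u*p[2]-p[0],v*p[2]-p[1]]); return np.linalg.solve(A[:,:2],-(A[:,2]*z+A[:,3]))
def proj(p,X):
    q=p@np.append(X,1); return q[:2]/q[2]
E
python3 - <<'E'
from h import *
ims=[]
for c in("scene","side"):
    im=read_camera(c); cv2.imwrite(f"pics/{c}0.png",cv2.resize(im[:,:,::-1],(768,576)))
    np.save(f"{c}0.npy",im)
    for n in("bird","bird_grip","rack","light","stand_top","blank","jar","dish"):
        print(c,n,[(np.round(d["at"],1).tolist(),round(d["confidence"],2)) for d in tip_of(c,n)[:2]])
    print(c,np.linalg.inv(np.array(camera_params(c)["camera_from_world"]))[:3,3].round(2))
print(read_time_s(),read_tcp_rot())
E
```

```text
scene bird [([354.0, 259.3], 0.78), ([344.5, 208.6], 0.19)]
scene bird_grip [([357.4, 254.3], 0.71)]
scene rack [([347.8, 236.3], 0.89)]
scene light [([354.4, 198.6], 0.61)]
scene stand_top [([197.8, 159.6], 0.66)]
scene blank [([340.9, 206.8], 0.85)]
scene jar [([177.4, 239.8], 0.96), ([354.9, 200.6], 0.55)]
scene dish [([276.4, 223.2], 0.73)]
scene [1.06 0.04 0.86]
side bird [([199.3, 288.8], 0.94)]
side bird_grip [([194.2, 281.8], 0.82)]
side rack [([229.6, 291.6], 0.85)]
side light [([225.0, 233.6], 0.61)]
side stand_top [([317.4, 191.1], 0.9), ([229.3, 289.0], 0.23)]
side blank [([256.9, 288.4], 0.98), ([245.3, 244.8], 0.31)]
side jar [([243.2, 191.5], 0.67)]
side dish [([198.8, 289.3], 0.69)]
side [0.24 0.78 0.76]
0.9 [9.75370541e-01 2.20572681e-01 1.36644038e-05 2.55649159e-05]
```

View pics/scene0.png

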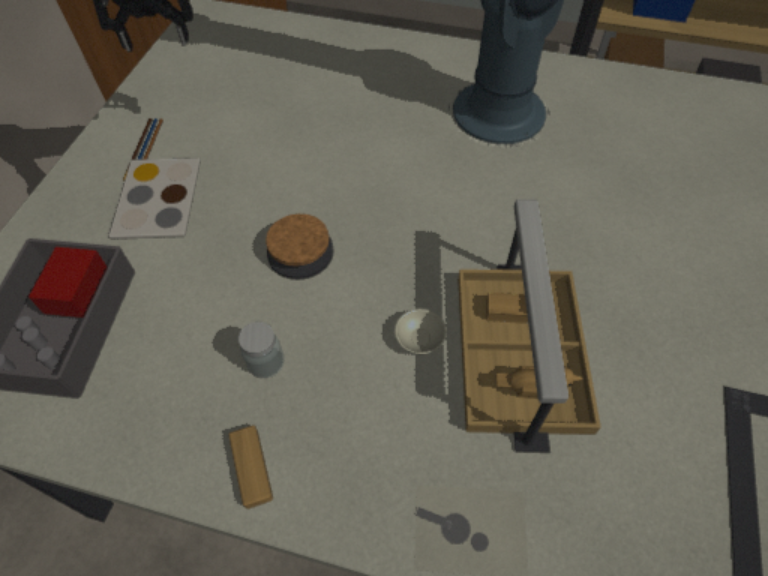

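View pics/side0.png

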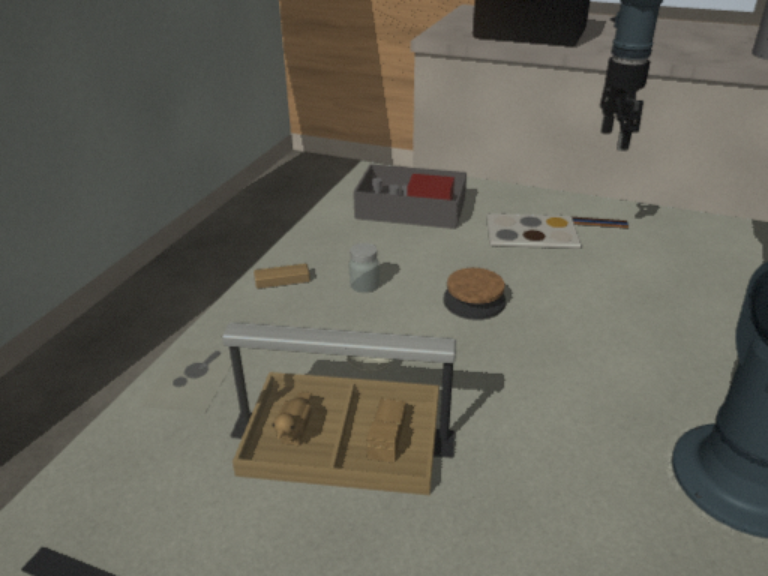

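The scene picture shows the bird in the far bay (about (530,380) of 768x576, tail left and beak right under the bar), and the blank in the near bay. The side picture has the bird at (292,418) with its head towards that camera. The dish is at (420,331) in the scene picture, the stand at (298,240).

```bash
python3 - <<'E'
from h import *
p={c:P(c) for c in("scene","side")}
T=dict(bird=((354,259.3),(199.3,288.8)),grip=((357.4,254.3),(194.2,281.8)),rack=((347.8,236.3),(229.6,291.6)),light=((354.4,198.6),(225,233.6)),stand=((197.8,159.6),(317.4,191.1)),blank=((340.9,206.8),(256.9,288.4)))
for n,(a,b) in T.items():
    X=tri(list(p.values()),(a,b)); print(n,X.round(4),[np.round(proj(q,X)-u,1) for q,u in zip(p.values(),(a,b))])
print("dish",onz(p["scene"],(276.4,223.2),0),"jar",onz(p["scene"],(177.4,239.8),0))
print("rack sc",[onz(p["scene"],np.array(u)/1.5,.03).round(3).tolist() for u in((459,271),(573,271),(598,428),(467,430))])
print("rack sd",[onz(p["side"],np.array(u)/1.5,.03).round(3).tolist() for u in((263,376),(441,384),(434,487),(239,474))])
a=np.load("scene0.npy")[230:290,300:410,::-1]; b=np.load("side0.npy")[235:325,150:300,::-1]
a=cv2.convertScaleAbs(cv2.resize(a,(0,0),fx=5,fy=5,interpolation=2),alpha=1.5); b=cv2.convertScaleAbs(cv2.resize(b,(0,0),fx=3,fy=3,interpolation=2),alpha=1.5)
o=np.zeros((575,560,3),np.uint8); o[:300,:550]=a; o[304:574,:450]=b; cv2.imwrite("pics/crop.png",o)
E
```

```text
bird [0.6315 0.1518 0.0046] [array([-0.7, -1.2]), array([-1. ,  0.5])]
grip [0.6353 0.1571 0.0329] [array([0.4, 0.6]), array([ 0.5, -0.3])]
rack [ 0.5683  0.1291 -0.0046] [array([-1.1, -2. ]), array([-1.7,  0.9])]
light [0.5728 0.117  0.1581] [array([0. , 0.1]), array([ 0., -0.])]
stand [ 0.4705 -0.2877  0.0356] [array([-0.2, -0.4]), array([-0.2,  0.2])]
blank [0.5049 0.1044 0.0095] [array([0.5, 0.9]), array([ 0.7, -0.5])]
dish [ 0.58513034 -0.04350922] jar [ 0.69157485 -0.26356982]
rack sc [[0.461, 0.003], [0.411, 0.191], [0.682, 0.252], [0.735, 0.07]]
rack sd [[0.73, 0.079], [0.453, -0.005], [0.402, 0.194], [0.659, 0.268]]
```

View pics/crop.png

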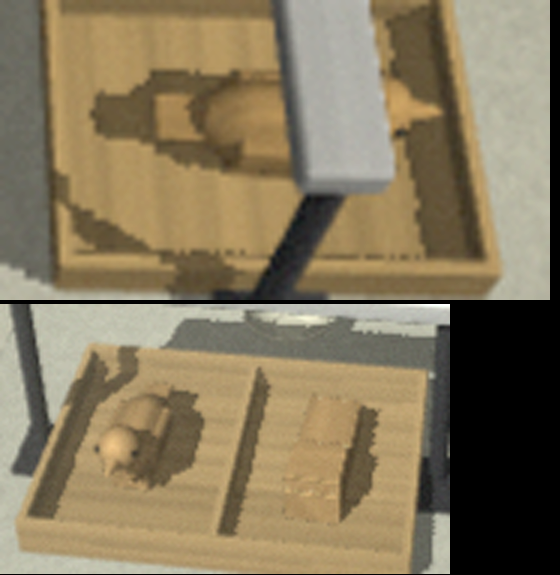

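```bash
cat >> h.py <<'E'
def tool(yaw,lean,flip=False):
    u=np.array([np.cos(yaw),np.sin(yaw),0]); z=u*np.sin(lean)-np.array([0,0,np.cos(lean)])
    y=np.cross([0,0,1],u)*(-1 if flip else 1)
    return R.from_matrix(np.c_[np.cross(y,z),y,z]).as_quat()
E
python3 - <<'E'
from h import *
from scipy.optimize import least_squares
p={c:P(c) for c in("scene","side")}
O=[("scene",(388.4,251.6),(.063,0,.053)),("scene",(331.2,253.4),(-.06,0,.030)),("side",(189.3,283),(.034,0,.053)),("scene",(357.4,254.3),(0,0,.03)),("side",(194.2,281.8),(0,0,.03))]
def f(s):
    r=[]
    for c,u,b in O:
        X=R.from_euler('z',s[2]).apply(b)+[s[0],s[1],.006]; r+=list(proj(p[c],X)-u)
    return r
s=least_squares(f,[.635,.157,1.83],loss="soft_l1"); print("bird",s.x,np.degrees(s.x[2]),np.round(f(s.x),1))
print("stand",onz(p["scene"],(198.3,159.8),.045),onz(p["side"],(316.7,191),.045),onz(p["scene"],(197.8,159.6),.045),onz(p["side"],(317.4,191.1),.045))
print("light",onz(p["scene"],(354.4,198.6),.163),onz(p["side"],(225,233.6),.163))
# light bar top ends from scene corners (768 px)
for u in ((517,200),(535,200),(565,391),(545,391)): print(onz(p["scene"],np.array(u)/1.5,.185).round(3))
g=np.array([.634,.155,.036]); st=np.array([.4705,-.289,.076])
for yd in(105,):
  for fl in(0,1):
    for l in(40,45):
      q=tool(np.radians(yd),np.radians(l),fl); z=R.from_quat(q).as_matrix()[:,2]
      for n,x in(("pre",g-.14*z),("g",g),("mid",g-.065*z),("st",st),("st+",st+[0,0,.1])):
        j=inverse_kinematics(x,q); print(yd,fl,l,n,None if j is None else np.round(j,2))
for yd in range(0,360,30):
  for fl in(0,1):
    q=tool(np.radians(yd),np.radians(45),fl); j=inverse_kinematics(st,q)
    if j is not None: print("stand",yd,fl,np.round(j,2))
E
```

```text
bird [0.63610894 0.15627516 1.78190969] 102.09590484315416 [ 0.2 -0.1 -0.3 -0.1 -0.   0.8  0.3  0.3  0.2 -1.6]
stand [ 0.47867118 -0.28159017] [ 0.46924678 -0.27494392] [ 0.47838003 -0.28308855] [ 0.46724354 -0.27514619]
light [0.57607084 0.11641566] [0.5702015  0.12248341]
[0.421 0.07 ]
[0.414 0.096]
[0.716 0.171]
[0.722 0.147]
105 0 40 pre [ 0.16  0.69 -0.06  1.52 -0.63  1.28 -2.48]
105 0 40 g [ 0.1   0.79 -0.16  1.62 -0.67  1.04 -2.46]
105 0 40 mid [ 0.13  0.74 -0.11  1.59 -0.65  1.15 -2.47]
105 0 40 st [ 0.58  0.76  0.15  1.58 -0.47  1.45 -1.95]
105 0 40 st+ [ 0.56  0.63  0.18  1.55 -0.46  1.59 -2.  ]
105 0 45 pre [ 0.18  0.74 -0.04  1.5  -0.7   1.34 -2.42]
105 0 45 g [ 0.12  0.83 -0.15  1.6  -0.74  1.1  -2.39]
105 0 45 mid [ 0.15  0.78 -0.1   1.56 -0.72  1.21 -2.4 ]
105 0 45 st [ 0.59  0.81  0.16  1.53 -0.5   1.53 -1.93]
105 0 45 st+ [ 0.57  0.68  0.19  1.51 -0.5   1.67 -1.98]
105 1 40 pre [ 0.55  0.79 -0.65  1.5  -0.24  1.18  0.39]
105 1 40 g [ 0.41  0.88 -0.58  1.6  -0.3   0.95  0.43]
105 1 40 mid [ 0.48  0.83 -0.62  1.57 -0.27  1.06  0.41]
105 1 40 st [ 0.94  0.79 -0.36  1.55
[... 992 characters left out ...]
.43  1.37  0.22  1.7   1.33]
stand 180 0 [ 0.35  0.84 -0.01  1.46  0.25  1.6  -1.32]
stand 180 1 [ 0.67  0.9  -0.5   1.44  0.52  1.71  1.6 ]
stand 210 0 [ 0.25  0.75 -0.06  1.64  0.53  1.43 -1.11]
stand 210 1 [ 0.91  1.06 -1.04  1.6   1.09  1.88  1.67]
stand 240 0 [ 0.2   0.63 -0.12  1.88  0.84  1.2  -0.98]
stand 240 1 [ 1.01  1.15 -1.26  1.85  1.48  1.92  1.92]
stand 270 0 [ 0.25  0.5  -0.2   2.14  1.24  0.95 -0.92]
stand 270 1 [ 0.79  0.66 -0.82  2.12  1.45  1.26  2.18]
stand 300 0 [ 0.28  0.37 -0.12  2.37  1.82  0.64 -0.99]
stand 300 1 [-0.46  0.47  0.69  2.4   1.94  0.35  1.88]
stand 330 0 [ 1.61  0.78 -1.24  2.42  2.3   0.72 -0.33]
stand 330 1 [ 1.43  0.57 -1.02  2.42  2.43  0.57  2.52]
```

```bash
cat > go.py <<'E'
from h import *
def snap(tag,names):
    p=P("wrist"); im=read_camera("wrist"); cv2.imwrite(f"pics/{tag}.png",im[:,:,::-1]); np.save(f"{tag}_P.npy",p)
    for n,z in names:
        for k in(tip_of,look_for): print(tag,k.__name__,n,[(np.round(d["at"],1).tolist(),round(d["confidence"],2),onz(p,d["at"],z).round(4).tolist()) for d in k("wrist",n)[:1]])
E
python3 - <<'E'
from go import *
move_ptp([.44,-.28,.27],read_tcp_rot()); pause(.3)
snap("w_st",[("stand_top",.045)])
yaw=np.radians(102.5); q=tool(yaw,np.radians(45),True); z=R.from_quat(q).as_matrix()[:,2]; g=np.array([.636,.156,.036])
move_ptp([.52,-.08,.25],q); pause(.2)
snap("w_b0",[("bird_grip",.036),("bird",.006),("light",.163)])
move_ptp(g-.16*z,q); pause(.3)
snap("w_b1",[("bird_grip",.036),("bird",.006),("light",.163)])
print(read_eef_pos(),read_time_s())
a=[cv2.imread(f"pics/{n}.png") for n in("w_st","w_b0","w_b1")]
cv2.imwrite("pics/w3.png",cv2.resize(np.vstack([np.hstack([a[0],a[1]]),np.hstack([a[2],a[2]*0])]),(800,600)))
E
```

```text
w_st call stand_top [([267.1, 145.7], 0.69, [0.4732, -0.2886])]
w_st call stand_top [([265.2, 144.7], 0.67, [0.4733, -0.2859])]
w_b0 call bird_grip [([355.9, 159.6], 0.56, [0.6359, 0.1564])]
w_b0 call bird_grip [([357.9, 158.4], 0.73, [0.6389, 0.1594])]
w_b0 call bird [([346.9, 173.2], 0.85, [0.6319, 0.1486])]
w_b0 call bird [([355.9, 161.5], 0.93, [0.6452, 0.1749])]
w_b0 call light [([337.4, 108.9], 0.64, [0.5742, 0.1258])]
w_b0 call light [([316.1, 145.1], 0.81, [0.5565, 0.0712])]
w_b1 call bird_grip [([248.2, 178.2], 0.97, [0.6341, 0.1563])]
w_b1 call bird_grip [([248.6, 178.4], 0.87, [0.6346, 0.1561])]
w_b1 call bird [([246.9, 193.9], 0.74, [0.6333, 0.1519])]
w_b1 call bird [([247.3, 180.2], 0.88, [0.6298, 0.1699])]
w_b1 call light [([139.4, 107.9], 0.77, [0.5721, 0.1213])]
w_b1 call light [([196.1, 147.0], 0.65, [0.6164, 0.1001])]
[0.6604294  0.04561285 0.14917125] 5.975
```

View pics/w3.png

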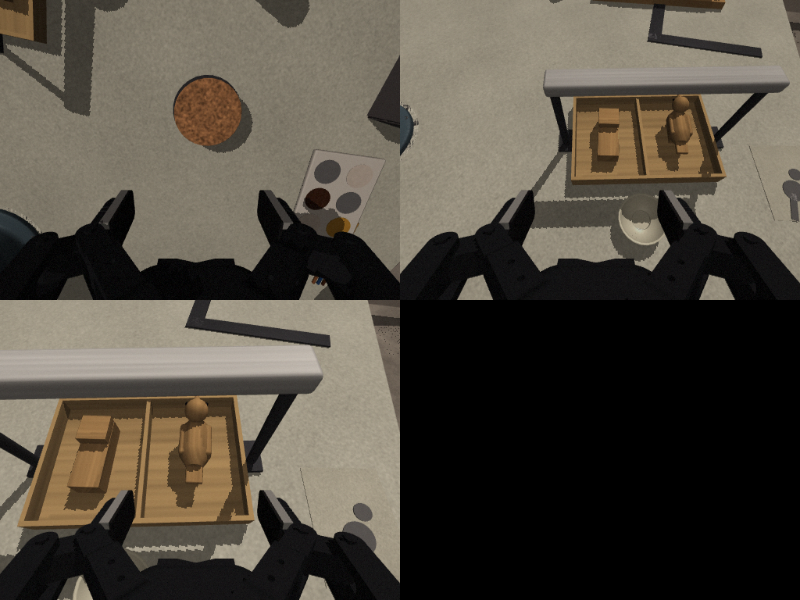

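The wrist views agree: the cork top is at (208,110), and the bird lies along the tool's plane at (195,440) with its tail towards the gripper. I'll check the yaw, and whether the wrist camera clears the light.

```bash
python3 - <<'E'
from go import *
p=np.load("w_b1_P.npy"); h=onz(p,(251.5,139.5),.059); t=onz(p,(249,231),.033); d=h-t
print(h,t,np.linalg.norm(d),np.degrees(np.arctan2(d[1],d[0])))
M=np.linalg.inv(np.array(camera_params("wrist")["camera_from_world"])); T=R.from_quat(read_tcp_rot()).as_matrix()
print("cam in tool",T.T@(M[:3,3]-read_eef_pos()), "optical axis in tool",T.T@M[:3,2])
L=np.array([.5725,.1205]); u=np.array([np.cos(1.82),np.sin(1.82)]); g=np.array([.635,.156])
print("grip ahead of light",(g-L)@u)
for l in(40,45): print([None if (j:=inverse_kinematics(x,tool(np.radians(102.5),np.radians(l),0))) is None else np.round(j,2) for x in([.635,.156,.036],)])
E
```

```text
[0.63022467 0.19038844] [0.64767815 0.0992694 ] 0.09277555756818891 100.84342650424038
cam in tool [ 0.08038783  0.0006942  -0.12439137] optical axis in tool [-3.11012213e-01 -5.48924113e-04  9.50405756e-01]
grip ahead of light 0.018988854702204076
[array([-0.16,  0.79,  0.2 ,  1.66, -0.94,  1.13, -2.32])]
[array([-0.12,  0.82,  0.18,  1.64, -0.99,  1.19, -2.27])]
```

The wrist camera sits 80 mm off the tool axis on the light side. I'll use the half-turned grasp, with the camera underneath, to keep it away from the bar.

```bash
cat >> go.py <<'E'
yaw=np.radians(101.5); q=tool(yaw,np.radians(42),False); z=R.from_quat(q).as_matrix()[:,2]; u=np.array([np.cos(yaw),np.sin(yaw),0]); g=np.array([.635,.156,.036])
E
python3 - <<'E'
from go import *
move_ptp([.57,-.06,.27],q); move_gripper(.07,20)
move_ptp(g-.15*z,q); movel(g-.07*z,q,.1); pause(.1)
print(read_ft_force(),read_finger_gap())
p=P("wrist");im=read_camera("wrist"); np.save("w2_P.npy",p); im2=read_camera("side")
print([(d["at"],onz(p,d["at"],.036)) for d in tip_of("wrist","bird_grip")[:1]])
cv2.imwrite("pics/pre.png",np.vstack([im[:,:,::-1],im2[:,:,::-1]])[:, :][::1] if 0 else cv2.resize(np.hstack([im,im2])[:,:,::-1],(800,300)))
print(read_eef_pos()-(g-.07*z),read_time_s())
E
```

```text
[-0.15904349 -0.03747374 -0.83762911] 0.06979909778247101
[([250.1, 210.4], array([0.63645977, 0.15539871]))]
[ 0.00041192 -0.00074504  0.00053861] 10.5167
```

View pics/pre.png

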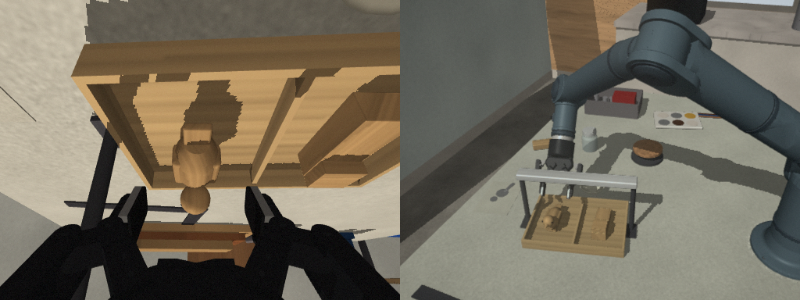

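The pre-grasp view shows the bird (196,160) centred between the fingers (140 and 250), with the hand clear of the light. Next is the grasp.

```bash
python3 - <<'E'
from go import *
movel(g,q,.05); print(read_ft_force())
move_gripper(.03,20); print(read_finger_gap(),read_grasp_force(),read_ft_force())
movel(g-.012*z,q,.04); pause(.1)
print(read_finger_gap(),read_grasp_force(),read_ft_force(),read_eef_pos(),read_time_s())
p=P("wrist");im=read_camera("wrist"); im2=read_camera("side")
cv2.imwrite("pics/grip.png",cv2.resize(np.hstack([im,im2])[:,:,::-1],(800,300)))
E
```

```text
[-0.15730703  0.64506484  0.42254479]
0.042879927193432844 23.622840642929077 [-0.09015303 -0.8114016   0.19129932]
0.043034358086792575 23.476941883563995 [-0.32667297  0.19980917 -1.80554799] [0.6364897  0.14823924 0.04480137] 12.9667
```

View pics/grip.png

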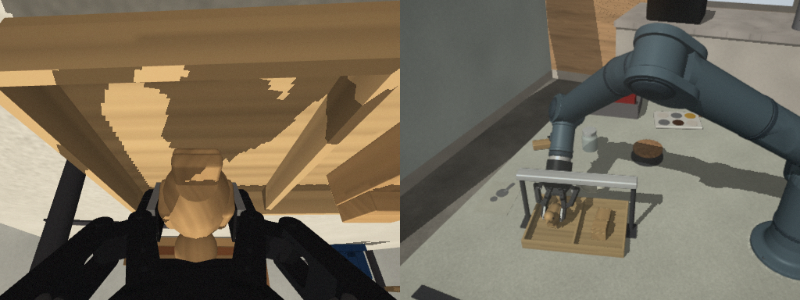

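The bird is held between the pads (195,210 in the wrist view), gap 43 mm, grip 23 N. I'll draw it out along the tool axis and carry it to the stand.

```bash
python3 - <<'E'
from go import *
im=cv2.imread("pics/w_st.png"); hsv=cv2.cvtColor(im,cv2.COLOR_BGR2HSV)
m=cv2.inRange(hsv,(3,90,60),(20,255,255)); n,lab,st,c=cv2.connectedComponentsWithStats(m[:230])
k=[i for i in range(1,n) if lab[140,265]==i] or [1+np.argmin(np.linalg.norm(c[1:]-[265,142],axis=1))]
cn=max(cv2.findContours((lab==k[0]).astype(np.uint8),0,2)[0],key=len); e=cv2.fitEllipse(cv2.convexHull(cn)); S=onz(np.load("w_st_P.npy"),e[0],.045)
print("cork",e,S,"diam mm",1e3*np.linalg.norm(onz(np.load("w_st_P.npy"),np.array(e[0])+[e[1][0]/2,0],.045)-S)*2); np.save("S.npy",S)
movel(g-.065*z,q,.08); a=g-.065*z
movel(a-.22*u,q,.15); print(read_finger_gap(),read_ft_force())
b=a-.22*u; b[2]=.17; movel(b,q,.15)
move_ptp([S[0],S[1],.17],q); pause(.2)
print(read_finger_gap(),read_grasp_force(),read_ft_force(),read_eef_pos(),read_time_s())
i1=read_camera("scene")[80:272,:256];i2=read_camera("side")[80:272,170:426]
cv2.imwrite("pics/hov.png",cv2.resize(np.hstack([i1,i2])[:,:,::-1],(800,300)))
E
```

```text
cork ((265.5810852050781, 142.7219696044922), (86.21311950683594, 87.54977416992188), 39.987892150878906) [ 0.47569229 -0.28522031] diam mm 108.93105782615885
0.04254405974994881 [-0.3566617   0.07150832 -1.27818824]
0.042477263619012245 23.437102138996124 [-0.36156924  0.04762226 -1.37768701] [ 0.47720621 -0.2839182   0.16972145] 17.5083
```

View pics/hov.png

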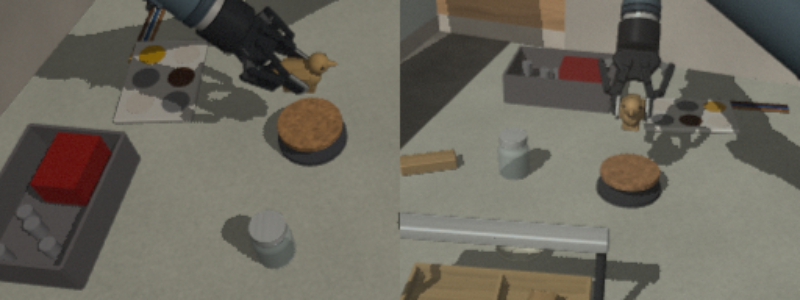

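The bird hangs level in the fingers (scene (310,75), side (630,110)), above the stand. I'll lower it until it touches.

```bash
python3 - <<'E'
from go import *
S=np.load("S.npy"); x=np.array([S[0],S[1],.085])
movel(x,q,.08); pause(.2); f0=read_ft_force()[2]
while x[2]>.069:
    x[2]-=.001; movel(x,q,.02); pause(.05); f=read_ft_force()[2]-f0
    if f>1.0: break
print(x,f,read_eef_pos(),read_finger_gap(),read_time_s())
i1=read_camera("scene")[90:210,120:280];i2=read_camera("side")[130:250,230:390]
cv2.imwrite("pics/low.png",cv2.resize(np.hstack([i1,i2])[:,:,::-1],(800,300),interpolation=2))
E
```

```text
[ 0.47569229 -0.28522031  0.075     ] 2.2587733424376406 [ 0.47574555 -0.2853191   0.07526632] 0.04249674675659808 22.0167
```

View pics/low.png

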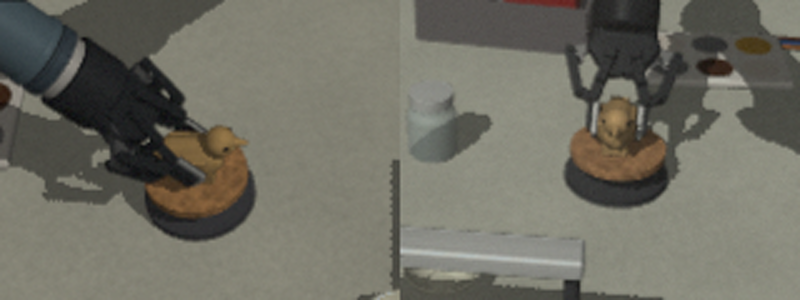

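Contact came at the expected height, with the bird upright on the cork (scene (205,155), side (618,125)). Releasing and backing off.

```bash
python3 - <<'E'
from go import *
x=np.array(read_eef_pos()); move_gripper(.062,20); pause(.2)
movel(x-.16*z,q,.1); pause(.3)
print(read_finger_gap(),read_ft_force(),read_time_s())
i1=read_camera("scene")
p=P("scene");print([(d["at"],onz(p,d["at"],.045)) for d in tip_of("scene","bird")[:1]])
i2=read_camera("side");p=P("side");print([(d["at"],onz(p,d["at"],.045)) for d in tip_of("side","bird")[:1]])
im=read_camera("wrist");p=P("wrist");print([(d["at"],onz(p,d["at"],.045),onz(p,d2["at"],.075)) for d,d2 in zip(tip_of("wrist","bird")[:1],tip_of("wrist","bird_grip"))])
cv2.imwrite("pics/end.png",np.vstack([cv2.resize(np.hstack([i1[90:210,120:280],i2[130:250,230:390]])[:,:,::-1],(800,300),interpolation=2),cv2.resize(np.hstack([im,i1])[:,:,::-1],(800,300))]))
E
```

```text
0.06208846334448519 [-0.72618853  0.43297584  0.55066406] 24.6917
[([198.0, 160.2], array([ 0.4801316 , -0.28189007]))]
[([318.0, 187.2], array([ 0.47078256, -0.29551317]))]
[([250.0, 157.3], array([ 0.47643219, -0.28361957]), array([ 0.47542726, -0.28631388]))]
```

View pics/end.png

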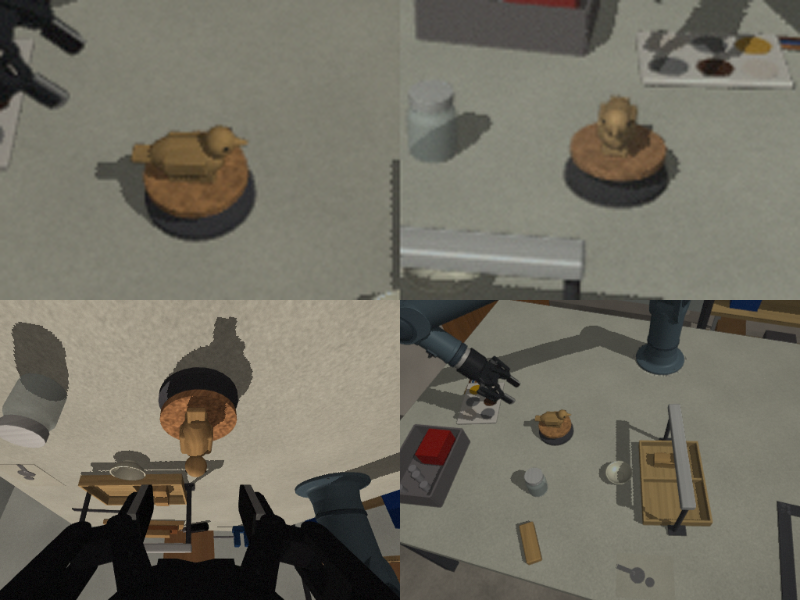

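The bird stands upright in the middle of the cork, within about 2 mm by the wrist view. The blank, jar and dish look unmoved, and the gripper is clear.

```bash
python3 -c "
from bench import *
print(sign_off())"
```

```text
the job is handed in; nothing more can be done
None
```

The bird is upright in the middle of the cork-topped stand, about 2 mm from centre by the wrist camera; the blank, jar and dish look unmoved, and the job was handed in at about 25 s of the 48 s allowed.

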